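Pump up the cloth mister

ROBOT

A 6-joint arm with a two-finger parallel gripper is mounted at the origin on the work surface. World frame = base frame: x ahead of the robot, y to its left, z up, the work surface at z = 0. Lengths are in mm, angles in rad, forces in N, time in s.
With the tool pointing down it reaches from about 275 to 1000 mm from the base axis. Payload 8.4 kg.
Tool frame: the origin (TCP) lies between the finger pads; the fingertips stand r.tips_ahead ahead of it and the grasp point (between the pads) lies 6 mm ahead of it (r.tips_ahead is the distance from the TCP to the fingertips, in mm); z points along the fingers, y is the line along which they close (so a half turn about z gives the same grasp; the last joint's range is limited). The gripper opens to 85 mm and grips with 20 to 120 N. Pads are 22 mm wide; open, the fingers measure 114 mm over their backs; the gripper's body (76 mm by 85 mm) begins 54 mm behind the grasp point. The pads swing forward as they close: fully open they stand 13 mm farther back than shut.
Start: joints at [1.213, 0.353, 1.633, -0, 1.155, -0.002], TCP at [217.711, 585.858, 256.281] pointing down, gripper open.
Joint ranges: [-2.63, 2.63], [-0.92, 2.1], [0.06, 2.66], [-1.3, 4.44], [0, 2.69], [-3.02, 3.02]. Speed limits (rad/s): [2.22, 2.22, 2.79, 3.14, 3.14, 3.14].

INTERFACE

Orientations are given as [roll, pitch, yaw] about the fixed x, y, z axes, in that order (R = Rz(yaw) Ry(pitch) Rx(roll)).
In Python, from rig import r gives the robot as it stands.
- The arm moves only by the tool carry_out, never from a script. Its arguments are lists of equal length, an entry for each row: "delta_pos": the shift along the tool's x, y, z in m, a list of three; "rot": the turn, a rotation vector about the tool's x, y, z in degrees, a list of three. A call has 1 to 8 rows; each row is the pose to reach, as a shift and turn from the pose commanded when the call began, along the tool's axes at that moment; what a row does not reach only later rows make up. A row lasts 1/8 s, in which the tool goes at most 62.5 mm and 10.7 degrees, less where a joint would pass 70% of its speed; a pose out of reach is approached as far as the arm can. A call with a gripper value outside its range is refused whole. "claw" is the finger opening in m, from 0 to 0.0854, set as the call begins (left out, the last holds). The fingers move at their own pace and stop on an object; "grip_force" is the grip in N (left out, the last holds). Time passes only in rows, so rows that repeat a pose let the fingers close. It gives the time, the measured TCP pose, the force, the opening and the grip force at its end, in the units of the state.
- r.sense(): the state, without advancing time (a new reading comes with each control period).
- r.grab_frame(name): name is "side" or "top" or "wrist"; returns the picture (420x560x3 uint8, blue, green, red); there is no depth.
- r.camera_info(name): a dict with "fx", "fy", "cx", "cy" (pixels), "pose" (4x4, takes a point from camera to world coordinates); the wrist camera has in their place "hand_eye" (4x4, takes a point from camera to tool coordinates, whose origin is the TCP and whose axes are the flange's). Camera axes: x right, y down, z forward; pixel columns grow to the right and rows downward; lengths in mm; the calibration is good to about 2 mm. A picture is of the moment at which its call begins: read the wrist's pose just before it. camera_info takes no time and is no camera call.
- r.sign_off(): hands the job in; it is judged then, once.
Trained networks look in the newest picture that a camera, given by its name, has taken for a name from the list of things; names that differ only in an ending like _2 or _b are one class to them, and where a whole thing is asked for, a point or a joint stands for the part that bears it (a point fixed in the world has none). Each returns a list of dicts, best first, with "p" (0 to 1); they miss things now and then, are a little off and sometimes report something else, mostly with a low value. They report only what shows in the picture. A call takes as long as a camera call. They do not tell look-alikes from the thing itself.
- r.recognise(thing, camera): "box" ([left, top, right, bottom] in pixels, round what is visible of it).
- r.cut_out(thing, camera): "mask" (420x560 bool, what is visible of it) and "box" ([left, top, right, bottom] in pixels, round what is visible of it).
The state is a dict: "clock": time; "qpos": joint angles; "qvel": joint speeds; "joint_efforts": joint torques, N m; "eef_pos": TCP position; "tcp_rot": TCP orientation; "contact_force": force on the tool from outside, world axes, zero at the start; "wrist_torque": the same for the moment, N m; "opening": opening from 0.0 (shut) to 1.0 (fully open); "grasp_force": force on a finger pad.
Only numpy, scipy, OpenCV 4.12 (cv2) and the standard library are available. Lean on these libraries where they do the work, as an engineer would, in place of code of your own. Each camera call takes 0.05 s, during which the arm holds its last target. There are 200 camera calls.

TASK

Pump up the mister on the sewing table: push its plunger down with closed fingertips, let it spring back up, and repeat with full strokes until the indicator pin on its shoulder has come fully out, then leave the plunger up. Only push the plunger from above: do not touch the pin, do not lift, tip or shove the mister, and leave the mug, the thread cone and the tape roll beside it where they are.

Things in the scene. Friction and masses are not known exactly. Their poses are not given: they have to be found in the camera images.
- mister: a pump-up mister for dampening cloth: a loose, squat white tank, 139 mm across, about 1.6 kg, standing on the table. Its flat shoulder is 105 mm above the table; in the middle stands a grey pump collar (68 mm across, top 124 mm high) with the plunger, on the shoulder's +x side the indicator pin, on its -x side a short spout ending 98 mm from the axis, 114 mm high. Origin at the centre of its underside, z up
- plunger_top (a point): centre of the flat top of the plunger's round black cap (48 mm across, 14 mm thick, flat top 42 mm across), on the tank's axis; 168 mm above the table with the plunger up, and goes down with it. Clear all round except the pin
- plunger (a joint): how far the plunger is pressed, in m: 0 up, 0.025 fully down (cap top then 143 mm above the table). A spring brings it back up by itself in about 0.3 s when let go; pressing takes about 5 N at the start and 12 N at the bottom, plus about 3 N for the mechanism at a steady 60 mm/s and more if pressed faster
- pin: the indicator pin, a plain steel pin 9 mm thick that slides straight up out of a small grey collar (23 mm across, top 116 mm high), 50 mm from the plunger's axis towards the tank's +x. Origin at the centre of the pin's top: 118 mm above the table when fully in, 148 mm when fully out
- pin_out (a joint): how far the indicator pin is out, in m: 0 fully in, about 0.030 fully out; it starts between 0 and about 0.013. Each full stroke of the plunger (down, then let up again) clicks it out by about 0.006 during the downward part, the first stroke perhaps less, so three to five full strokes are needed; strokes of less than about 0.020 may not click it on. Pin friction keeps it where it is; the last click leaves it fully out, and further strokes neither move it nor do harm
- mug: a clear glass mug, 74 mm across, 88 mm tall, with a handle on its +y side; origin at the centre of its underside
- thread_cone: a white cone of thread, 58 mm across at the foot, 112 mm tall; origin under its centre
- tape_roll: a flat roll of white tape, 72 mm across, 24 mm tall; origin under its centre
Mind the look-alikes: they are no part of the job. What is shaped like the mister but purple or red is not meant.

How it is judged (in metres and radians):
On the way, in this order (a step that is already met when the one before it is completed fails the run):
1. the plunger is pushed down (20 mm or more) (value of joint plunger above 0.02 m).
2. the plunger has come back up (within 4 mm) (value of joint plunger below 0.004 m).
3. the indicator pin is fully out (27.5 mm or more) (value of joint pin_out above 0.0275 m), for 0.1 s.
At the end, for the whole second after the job is handed in: The indicator pin is at least 27.5 mm out (of 30), the plunger is up to within 4 mm, and the mister stands at rest upright on the table (tilt under 0.05 rad), within 40 mm of where it stood (value of joint pin_out above 0.0275 m and value of joint plunger below 0.004 m and angle between mister's own z axis and vertical below 0.05 rad and height (world z) of mister below 0.004 m and distance of mister from where it was at the start of the episode below 0.04 m and linear speed of mister below 0.01 m/s); the robot touches nothing.
It fails at once if the mister is lifted off the table by more than 10 mm (height (world z) of mister above 0.01 m).
It fails at once if the mister is tipped by more than 0.2 rad (angle between mister's own z axis and vertical above 0.2 rad).
It fails at once if the mister is shoved more than 40 mm from its place (distance of mister from where it was at the start of the episode above 0.04 m).
It fails at once if the robot touches the indicator pin (more than 1 N) (contact force between any of the fingers, the arm and pin above 1 N).
It fails at once if the mug, the white thread cone or the tape roll beside the mister is moved by more than 30 mm (distance of any of mug, thread_cone, tape_roll from where it was at the start of the episode above 0.03 m).
It also fails if it takes over 48 s, if anything falls off the work surface, if the arm or the gripper's body presses on something with over 40 N, if the wrist force passes 120 N, or if a joint passes its speed limit or range.

## Working session

There is one attempt and no reset: what is moved stays moved. The work goes in short steps, Python scripts to look and compute and a tool call to move; the robot and the scene stay as the last step left them, time stands still between calls to the robot, and variables do not carry over. Pictures are saved under pics/ and viewed, at most 10 in all, crops included, and the job is handed in when it is done.

Besides the shell and the picture viewer there is one more tool, called by a JSON object that holds its "op" and its "data", one argument or row to a line. carry_out: Moves the arm, as the interface text tells. Its arguments: {"type":"object","properties":{"delta_pos":{"type":"array","items":{"type":"array","items":{"type":"number"}}},"rot":{"type":"array","items":{"type":"array","items":{"type":"number"}}},"claw":{"type":"number"},"grip_force":{"type":"number"}},"required":["delta_pos","rot"]}

```bash
mkdir -p pics; ls; python3 - <<'E'
from rig import r
import cv2,numpy as np
s=r.sense();print(s, r.tips_ahead)
a=[]
for c in("side","top"):
    im=r.grab_frame(c);cv2.imwrite(f"pics/{c}0.png",im)
    i=r.camera_info(c);print(c,i)
    for t in("mister","plunger_top","pin","mug","thread_cone","tape_roll"):
        print(t,[(np.round(d["box"]).tolist(),round(d["p"],2)) for d in r.recognise(t,c)])
print(r.sense()["clock"])
E
```

```text
pics
{'clock': 0.0, 'qpos': array([ 1.21261239e+00,  3.53642208e-01,  1.63417947e+00,  3.13297159e-06,
        1.15521388e+00, -2.37811500e-03]), 'qvel': array([-0.00124861,  0.00072848, -0.00272927,  0.00070284, -0.00034167,
       -0.00012279]), 'joint_efforts': array([-7.72493004e-04, -6.05252910e+01, -3.42072701e+01,  2.94650499e-05,
        9.17526602e-03, -4.25556976e-06]), 'eef_pos': array([217.53715639, 585.41727898, 255.54597821]), 'tcp_rot': array([-3.14014975e+00, -6.29586148e-06,  2.78578556e+00]), 'contact_force': array([-0.12677684, -0.44798207,  0.50659258]), 'wrist_torque': array([-0.03881556, -0.04788334, -0.04089889]), 'grasp_force': 0.0, 'opening': 0.9995862337239555} 25.0
side {'fx': 526.0130826000958, 'fy': 526.0130826000958, 'cx': 269.3451055256776, 'cy': 205.78443999397118, 'pose': array([[ 8.44916307e-01, -4.03923164e-01,  3.50660108e-01,
         1.64066692e+02],
       [-5.34717856e-01, -6.54851756e-01,  5.34084255e-01,
        -5.19188602e+02],
       [ 1.39013855e-02, -6.38760718e-01, -7.69279856e-01,
         9.65616743e+02],
       [ 0.00000000e+00,  0.0
[... 805 characters left out ...]
1e-02,  1.03169724e-03,
         8.41401591e+01],
       [ 2.14873645e-03, -1.10674948e-01, -9.93854335e-01,
         1.03439168e+03],
       [ 0.00000000e+00,  0.00000000e+00,  0.00000000e+00,
         1.00000000e+00]])}
mister [([134.0, 106.0, 215.0, 166.0], 0.77), ([315.0, 236.0, 377.0, 300.0], 0.57), ([223.0, 169.0, 280.0, 232.0], 0.56)]
plunger_top [([160.0, 117.0, 184.0, 139.0], 0.91), ([175.0, 285.0, 201.0, 310.0], 0.87), ([382.0, 154.0, 408.0, 176.0], 0.84), ([341.0, 252.0, 362.0, 274.0], 0.74), ([236.0, 179.0, 263.0, 200.0], 0.54)]
pin []
mug [([159.0, 184.0, 200.0, 224.0], 0.84)]
thread_cone [([252.0, 242.0, 276.0, 265.0], 0.63)]
tape_roll [([292.0, 159.0, 324.0, 188.0], 0.71)]
0.7
```

View pics/side0.png

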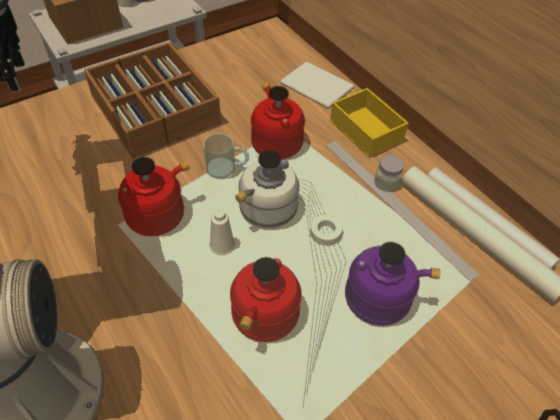

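View pics/top0.png

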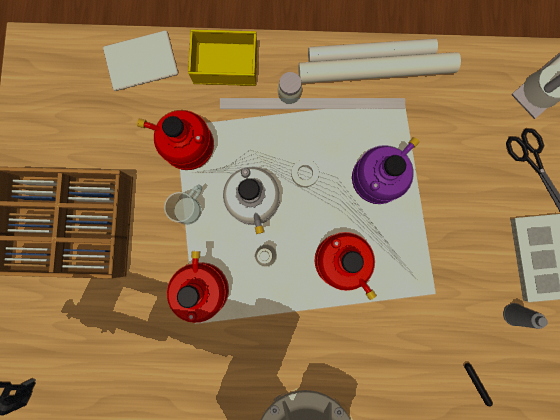

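The mister could be mistaken for four look-alikes, listed here as side pixel / top pixel: red (278,125)/(183,138), red (150,195)/(198,292), red (265,295)/(345,262) and purple (383,285)/(384,173). The only white one is at side (269,190) and top (250,194), so that is my choice. Its cap is at side (269,160) and top (249,189), its pin at about top (246,172), and its spout at top (259,229).

```bash
cat > h.py <<'E'
import numpy as np,cv2
from rig import r
def ray(c,u,v):
    i=r.camera_info(c);P=i["pose"]
    return P[:3,:3]@np.array([(u-i["cx"])/i["fx"],(v-i["cy"])/i["fy"],1]),P[:3,3]
def atz(c,u,v,z):
    d,o=ray(c,u,v);return o+d*(z-o[2])/d[2]
def proj(c,p):
    i=r.camera_info(c);P=i["pose"];q=P[:3,:3].T@(np.array(p)-P[:3,3])
    return np.array([i["fx"]*q[0]/q[2]+i["cx"],i["fy"]*q[1]/q[2]+i["cy"]])
E
python3 - <<'E'
from h import *
out=[]
for c,(x0,y0,x1,y1) in(("side",(225,140,315,230)),("top",(210,150,300,240))):
    im=cv2.imread(f"pics/{c}0.png")
    g=im[y0:y1,x0:x1].max(2)<60
    n,l,st,ce=cv2.connectedComponentsWithStats(g.astype(np.uint8))
    for k in range(1,n):
        if st[k,4]>60: print(c,st[k]+[x0,y0,0,0,0],ce[k]+[x0,y0],[np.round(atz(c,*(ce[k]+[x0,y0]),z)) for z in(161,168)])
    out.append(cv2.resize(im[y0:y1,x0:x1],(400,400),interpolation=cv2.INTER_CUBIC))
cv2.imwrite("pics/crop.png",np.hstack(out))
print("pin",atz("top",246,172,120),"spout",atz("top",259,229,114))
E
```

```text
side [259 151  21  18 304] [269.21381579 159.28947368] [array([600., 149., 161.]), array([596., 143., 168.])]
top [238 179  24  21 377] [248.93633952 188.98408488] [array([600., 152., 161.]), array([599., 151., 168.])]
pin [646.27169499 163.24245855 120.        ] spout [514.24187275 128.61476161 114.        ]
```

View pics/crop.png

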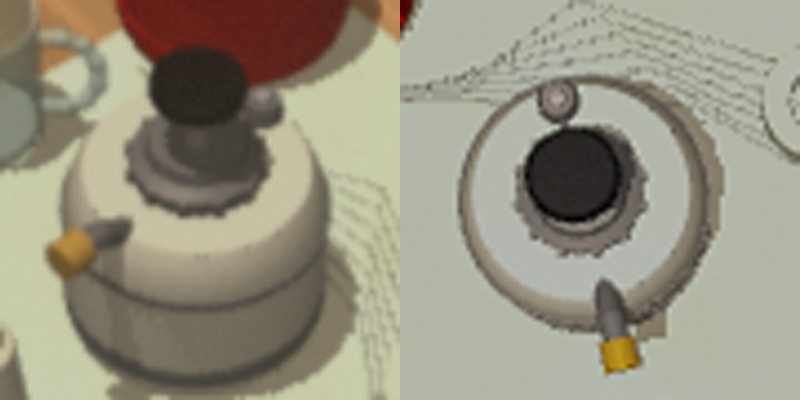

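The crop shows the white tank with its black cap at top pixel (249,189), the pin on the far (+x) side at about (245,172), and the spout towards the robot. Side and top views agree on a cap centre of about (599,150) mm. I'll move there at height with the fingers closed.

{"op": "carry_out", "data": {
  "delta_pos": [
    [-0.053,-0.029,0],
    [-0.106,-0.057,0],
    [-0.159,-0.086,0],
    [-0.212,-0.115,0],
    [-0.265,-0.143,0],
    [-0.318,-0.172,0],
    [-0.371,-0.201,0],
    [-0.424,-0.23,0]
  ],
  "rot": [
    [0,0,0],
    [0,0,0],
    [0,0,0],
    [0,0,0],
    [0,0,0],
    [0,0,0],
    [0,0,0],
    [0,0,0]
  ],
  "claw": 0,
  "grip_force": 40
}}

```text
clock: 1.7
eef_pos: [536.2, 220.9, 256.6]
tcp_rot: [3.141, 0.0, 2.786]
contact_force: [0.9, 0.8, 1.2]
opening: -0.002
grasp_force: 0.0
```

{"op": "carry_out", "data": {
  "delta_pos": [
    [-0.043,-0.023,0],
    [-0.085,-0.046,0],
    [-0.085,-0.046,0],
    [-0.085,-0.046,0.02],
    [-0.085,-0.046,0.04],
    [-0.085,-0.046,0.04],
    [-0.085,-0.046,0.04],
    [-0.085,-0.046,0.04]
  ],
  "rot": [
    [0,0,0],
    [0,0,0],
    [0,0,0],
    [0,0,0],
    [0,0,0],
    [0,0,0],
    [0,0,0],
    [0,0,0]
  ]
}}

```text
clock: 2.7
eef_pos: [599.1, 150.3, 217.3]
tcp_rot: [3.141, 0.001, 2.786]
contact_force: [-0.6, -0.4, -0.6]
opening: -0.003
grasp_force: 0.0
```

```bash
python3 - <<'E'
from h import *
s=r.sense();print({k:np.round(s[k],3) for k in("clock","eef_pos","tcp_rot","contact_force","opening","qpos")})
out=[]
for c,(x0,y0,x1,y1) in(("side",(215,110,335,230)),("wrist",(0,0,560,420))):
    im=r.grab_frame(c);out.append(cv2.resize(im[y0:y1,x0:x1],(int(400*(x1-x0)/(y1-y0)),400),interpolation=cv2.INTER_CUBIC)[:,:400 if c=="side" else 534])
out[1]=out[1][:,67:467]
cv2.imwrite("pics/c2.png",np.hstack(out))
print(r.camera_info("wrist"))
p=s["eef_pos"]-[0,0,25]; print(proj("side",p),"in crop",(proj("side",p)-[215,110])*400/120)
i=r.camera_info("wrist");H=np.linalg.inv(i["hand_eye"])
for z in(25,231-25-168+30): 
    q=H@[0,0,z,1];print("axis px",i["fx"]*q[0]/q[2]+i["cx"],i["fy"]*q[1]/q[2]+i["cy"])
E
```

```text
{'clock': np.float64(2.7), 'eef_pos': array([599.066, 150.268, 217.33 ]), 'tcp_rot': array([3.141e+00, 1.000e-03, 2.786e+00]), 'contact_force': array([-0.573, -0.445, -0.623]), 'opening': np.float64(-0.003), 'qpos': array([ 0.243,  0.379,  1.688,  0.   ,  1.073, -0.972])}
{'fx': 377.84599899259575, 'fy': 377.84599899259575, 'cx': 276.57101060673864, 'cy': 205.82922143312393, 'hand_eye': array([[-1.42630202e-04, -9.62888022e-01, -2.69901160e-01,
         6.81047356e+01],
       [ 9.99999602e-01, -3.74954391e-04,  8.09218256e-04,
        -1.03099687e+00],
       [-8.80387191e-04, -2.69900937e-01,  9.62887693e-01,
        -1.16486073e+02],
       [ 0.00000000e+00,  0.00000000e+00,  0.00000000e+00,
         1.00000000e+00]])}
[268.7824512  148.58428433] in crop [179.27483733 128.61428109]
axis px 278.8098423913708 272.7624882057194
axis px 278.2639797180253 236.25378998929142
```

View pics/c2.png

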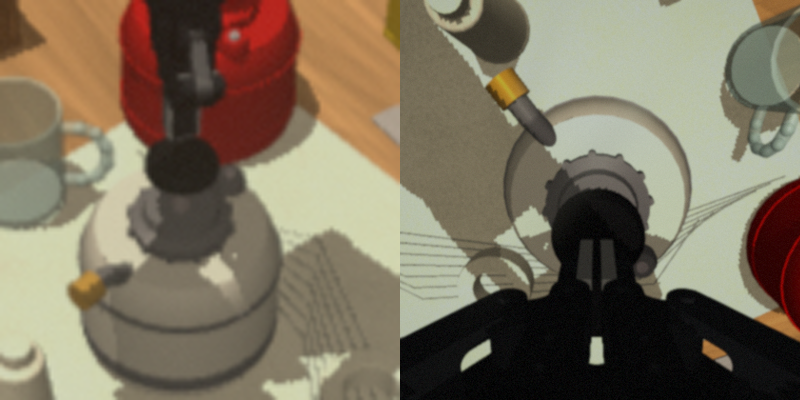

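The wrist view shows the fingers centred over the cap, at crop pixel x≈598. The pin is off to the lower right at crop (645,262) and clear of them. First stroke.

{"op": "carry_out", "data": {
  "delta_pos": [
    [0,0,0.012],
    [0,0,0.022],
    [0,0,0.028],
    [0,0,0.034],
    [0,0,0.04],
    [0,0,0.046],
    [0,0,0.049],
    [0,0,0.049]
  ],
  "rot": [
    [0,0,0],
    [0,0,0],
    [0,0,0],
    [0,0,0],
    [0,0,0],
    [0,0,0],
    [0,0,0],
    [0,0,0]
  ]
}}

```text
clock: 3.8
eef_pos: [598.5, 149.8, 168.1]
tcp_rot: [-3.141, -0.0, 2.786]
contact_force: [-4.3, -1.6, 12.4]
opening: 0.001
grasp_force: 6.8
```

```bash
python3 - <<'E'
from h import *
s=r.sense();print({k:np.round(s[k],3) for k in("clock","eef_pos","tcp_rot","contact_force","opening")})
E
```

```text
{'clock': np.float64(3.8), 'eef_pos': array([598.538, 149.773, 168.07 ]), 'tcp_rot': array([-3.141, -0.   ,  2.786]), 'contact_force': array([-4.259, -1.649, 12.404]), 'opening': np.float64(0.001)}
```

{"op": "carry_out", "data": {
  "delta_pos": [
    [0,0,0.0015],
    [0,0,0.002],
    [0,0,-0.01],
    [0,0,-0.02],
    [0,0,-0.032],
    [0,0,-0.032],
    [0,0,-0.032],
    [0,0,-0.032]
  ],
  "rot": [
    [0,0,0],
    [0,0,0],
    [0,0,0],
    [0,0,0],
    [0,0,0],
    [0,0,0],
    [0,0,0],
    [0,0,0]
  ]
}}

```text
clock: 4.8
eef_pos: [598.4, 149.8, 198.6]
tcp_rot: [-3.141, -0.001, 2.786]
contact_force: [0.0, 0.7, 0.8]
opening: 0.001
grasp_force: 0.0
```

{"op": "carry_out", "data": {
  "delta_pos": [
    [0,0,0.006],
    [0,0,0.013],
    [0,0,0.02],
    [0,0,0.027],
    [0,0,0.033],
    [0,0,0.0335],
    [0,0,0.0335],
    [0,0,0.0335]
  ],
  "rot": [
    [0,0,0],
    [0,0,0],
    [0,0,0],
    [0,0,0],
    [0,0,0],
    [0,0,0],
    [0,0,0],
    [0,0,0]
  ]
}}

```text
clock: 5.8
eef_pos: [599.0, 149.9, 167.9]
tcp_rot: [3.141, 0.001, 2.786]
contact_force: [-6.8, -1.1, 23.2]
opening: -0.005
grasp_force: 11.8
```

{"op": "carry_out", "data": {
  "delta_pos": [
    [0,0,-0.01],
    [0,0,-0.02],
    [0,0,-0.032],
    [0,0,-0.0335],
    [0,0,-0.0335],
    [0,0,-0.0335]
  ],
  "rot": [
    [0,0,0],
    [0,0,0],
    [0,0,0],
    [0,0,0],
    [0,0,0],
    [0,0,0]
  ]
}}

```text
clock: 6.55
eef_pos: [598.3, 149.7, 198.6]
tcp_rot: [-3.141, -0.001, 2.786]
contact_force: [-0.6, 0.1, -0.1]
opening: -0.004
grasp_force: 0.0
```

```bash
python3 - <<'E'
from h import *
s=r.sense();print({k:np.round(s[k],3) for k in("clock","eef_pos","contact_force")})
out=[]
for c,(x0,y0,x1,y1) in(("side",(215,110,335,230)),("wrist",(140,150,380,390))):
    im=r.grab_frame(c);out.append(cv2.resize(im[y0:y1,x0:x1],(400,400),interpolation=cv2.INTER_CUBIC))
cv2.imwrite("pics/c3.png",np.hstack(out))
E
```

```text
{'clock': np.float64(6.55), 'eef_pos': array([598.302, 149.726, 198.609]), 'contact_force': array([-0.581,  0.062, -0.117])}
```

View pics/c3.png

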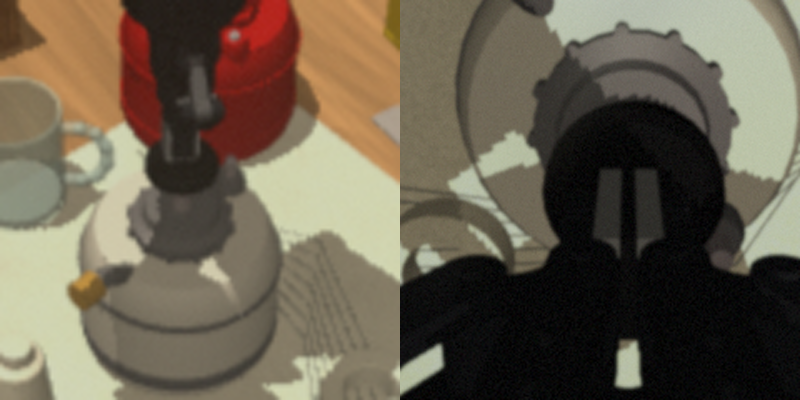

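The second stroke reached the stop (23 N). The mister has not moved, and the pin at side crop (235,175) has risen a little. Repeating the stroke.

{"op": "carry_out", "data": {
  "delta_pos": [
    [0,0,0.006],
    [0,0,0.013],
    [0,0,0.02],
    [0,0,0.027],
    [0,0,0.033],
    [0,0,0.0335],
    [0,0,0.0335],
    [0,0,0.0335]
  ],
  "rot": [
    [0,0,0],
    [0,0,0],
    [0,0,0],
    [0,0,0],
    [0,0,0],
    [0,0,0],
    [0,0,0],
    [0,0,0]
  ]
}}

```text
clock: 7.65
eef_pos: [599.0, 149.9, 168.0]
tcp_rot: [3.141, 0.001, 2.786]
contact_force: [-7.4, -2.2, 23.7]
opening: -0.001
grasp_force: 11.5
```

{"op": "carry_out", "data": {
  "delta_pos": [
    [0,0,-0.01],
    [0,0,-0.02],
    [0,0,-0.032],
    [0,0,-0.0335],
    [0,0,-0.0335],
    [0,0,-0.0335]
  ],
  "rot": [
    [0,0,0],
    [0,0,0],
    [0,0,0],
    [0,0,0],
    [0,0,0],
    [0,0,0]
  ]
}}

```text
clock: 8.4
eef_pos: [598.3, 149.7, 198.6]
tcp_rot: [-3.141, -0.001, 2.786]
contact_force: [-0.8, 0.1, 0.3]
opening: 0.002
grasp_force: 0.0
```

{"op": "carry_out", "data": {
  "delta_pos": [
    [0,0,0.006],
    [0,0,0.013],
    [0,0,0.02],
    [0,0,0.027],
    [0,0,0.033],
    [0,0,0.0335],
    [0,0,0.0335],
    [0,0,0.0335]
  ],
  "rot": [
    [0,0,0],
    [0,0,0],
    [0,0,0],
    [0,0,0],
    [0,0,0],
    [0,0,0],
    [0,0,0],
    [0,0,0]
  ]
}}

```text
clock: 9.4
eef_pos: [598.9, 149.9, 167.9]
tcp_rot: [3.141, 0.001, 2.786]
contact_force: [-7.6, -3.0, 23.9]
opening: 0.005
grasp_force: 12.0
```

{"op": "carry_out", "data": {
  "delta_pos": [
    [0,0,-0.01],
    [0,0,-0.02],
    [0,0,-0.032],
    [0,0,-0.0335],
    [0,0,-0.0335],
    [0,0,-0.0335]
  ],
  "rot": [
    [0,0,0],
    [0,0,0],
    [0,0,0],
    [0,0,0],
    [0,0,0],
    [0,0,0]
  ]
}}

```text
clock: 10.15
eef_pos: [598.3, 149.8, 198.6]
tcp_rot: [-3.141, -0.001, 2.786]
contact_force: [0.3, 0.2, 0.9]
opening: 0.0
grasp_force: 0.0
```

{"op": "carry_out", "data": {
  "delta_pos": [
    [0,0,0.006],
    [0,0,0.013],
    [0,0,0.02],
    [0,0,0.027],
    [0,0,0.033],
    [0,0,0.0335],
    [0,0,0.0335],
    [0,0,0.0335]
  ],
  "rot": [
    [0,0,0],
    [0,0,0],
    [0,0,0],
    [0,0,0],
    [0,0,0],
    [0,0,0],
    [0,0,0],
    [0,0,0]
  ]
}}

```text
clock: 11.15
eef_pos: [599.0, 149.9, 167.9]
tcp_rot: [3.141, 0.001, 2.786]
contact_force: [-7.6, -1.8, 24.4]
opening: -0.0
grasp_force: 12.0
```

{"op": "carry_out", "data": {
  "delta_pos": [
    [0,0,-0.01],
    [0,0,-0.02],
    [0,0,-0.032],
    [0,0,-0.0335],
    [0,0,-0.0335],
    [0,0,-0.0335]
  ],
  "rot": [
    [0,0,0],
    [0,0,0],
    [0,0,0],
    [0,0,0],
    [0,0,0],
    [0,0,0]
  ]
}}

```text
clock: 11.9
eef_pos: [598.3, 149.8, 198.6]
tcp_rot: [-3.141, -0.001, 2.786]
contact_force: [-0.6, -0.2, 0.5]
opening: -0.0
grasp_force: 0.0
```

```bash
python3 - <<'E'
from h import *
s=r.sense();print({k:np.round(s[k],3) for k in("clock","eef_pos","contact_force")})
out=[]
for c,(x0,y0,x1,y1) in(("side",(225,120,305,200)),("wrist",(140,150,380,390))):
    im=r.grab_frame(c);out.append(cv2.resize(im[y0:y1,x0:x1],(400,400),interpolation=cv2.INTER_CUBIC))
cv2.imwrite("pics/c4.png",np.hstack(out))
d=np.array([46,14])/np.hypot(46,14)*50
for z in(118,148): print(z,(proj("side",[599+d[0],150+d[1],z])-[225,120])*5)
E
```

```text
{'clock': np.float64(11.9), 'eef_pos': array([598.291, 149.752, 198.585]), 'contact_force': array([-0.58 , -0.181,  0.477])}
118 [289.33936141 204.31371005]
148 [291.62333123 156.53900455]
```

View pics/c4.png

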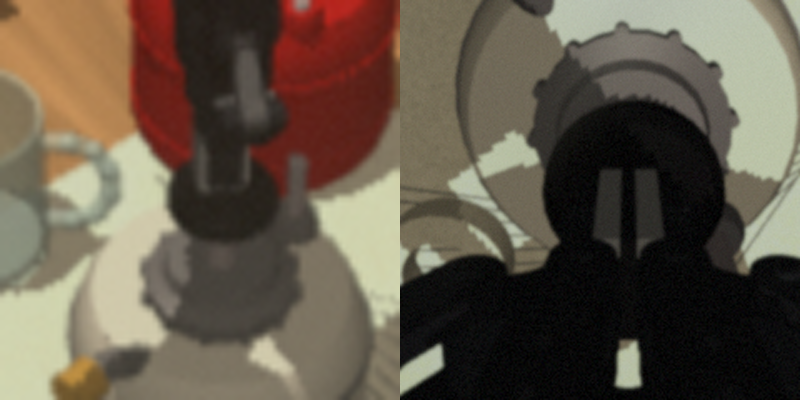

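The pin's top is at side crop (297,155), and I predict 156 for fully out, so it looks fully out. Extra strokes do no harm, so I'll add one more in case the first fell short, then retreat.

{"op": "carry_out", "data": {
  "delta_pos": [
    [0,0,0.006],
    [0,0,0.013],
    [0,0,0.02],
    [0,0,0.027],
    [0,0,0.033],
    [0,0,0.0335],
    [0,0,0.0335],
    [0,0,0.0335]
  ],
  "rot": [
    [0,0,0],
    [0,0,0],
    [0,0,0],
    [0,0,0],
    [0,0,0],
    [0,0,0],
    [0,0,0],
    [0,0,0]
  ]
}}

```text
clock: 13.0
eef_pos: [599.1, 150.0, 168.0]
tcp_rot: [3.141, 0.001, 2.786]
contact_force: [-6.8, -1.2, 22.7]
opening: -0.003
grasp_force: 11.5
```

{"op": "carry_out", "data": {
  "delta_pos": [
    [0,0,-0.01],
    [0,0,-0.02],
    [0,0,-0.032],
    [0,0,-0.06],
    [0,0,-0.1],
    [0,0,-0.15],
    [0,0,-0.15],
    [0,0,-0.15]
  ],
  "rot": [
    [0,0,0],
    [0,0,0],
    [0,0,0],
    [0,0,0],
    [0,0,0],
    [0,0,0],
    [0,0,0],
    [0,0,0]
  ]
}}

```text
clock: 14.0
eef_pos: [598.2, 149.7, 315.2]
tcp_rot: [-3.141, -0.001, 2.786]
contact_force: [0.2, -0.6, -0.8]
opening: -0.003
grasp_force: 0.0
```

```bash
python3 - <<'E'
from h import *
s=r.sense();print({k:np.round(s[k],3) for k in("clock","eef_pos","contact_force")})
x0,y0=225,120
im=r.grab_frame("side")[y0:y0+80,x0:x0+80]
o=cv2.imread("pics/side0.png")[y0:y0+80,x0:x0+80]
cv2.imwrite("pics/c5.png",np.hstack([cv2.resize(a,(400,400),interpolation=cv2.INTER_CUBIC) for a in(o,im)]))
E
```

```text
{'clock': np.float64(14.0), 'eef_pos': array([598.247, 149.739, 315.153]), 'contact_force': array([ 0.189, -0.556, -0.834])}
```

View pics/c5.png

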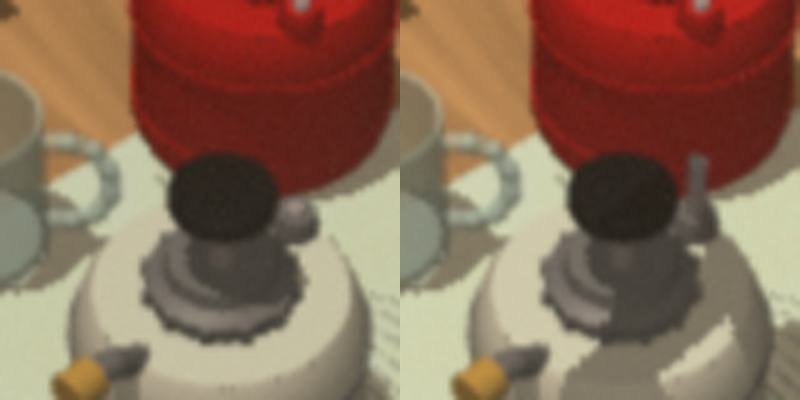

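Before on the left, after on the right. The plunger is up, the mister has not moved, and the pin top is at crop (697,153). The last stroke did not raise it further, so it is fully out.

```bash
python3 -c "
from rig import r
print(r.sign_off())"
```

```text
the job is handed in; nothing more can be done
None
```

I pumped the white mister with six strokes. In the last picture the indicator pin is fully out, the plunger is up and the mister hasn't moved; I handed the job in at about 14 s, but the sign-off returned no verdict.

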